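# Sweep the carving offcuts into the scrap tray

## Task

Tidy the carver's bench: with the closed fingers, sweep the three pale wood offcuts along the bench, over the sloping lip and into the low blue scrap tray, until each lies wholly on the tray's flat floor. Only push them, never pick them up, and leave the red-lacquered finished knob standing where it is and the chisel and sanding block beside the tray undisturbed; finish with the hand clear of everything.

Things in the scene. Friction and masses are not known exactly. Their poses are not given: they have to be found in the camera images.
- tray: blue scrap tray screwed to the bench, open in front. Origin at bench level, mid front edge of its lip; x points into it (away from the robot, turned up to 0.4 rad), y left, z up. Steel lip slopes from bench level at x = 0 to the flat floor, 2 mm thick, x = 20 to 155 mm, y = -115 to 115. Walls 4 mm thick, sides 35 mm high (18 mm for x under 20), back 40 mm
- block_mid (a point): loose pale plain block offcut, 44 x 24 x 20 mm high (x, y, z), about 20 g; point at its centre, 10 mm above its underside. The offcuts and the red knob lie in any order in four places fanned out 65 to 150 mm before the tray's lip, up to 135 mm left or right of its middle, at least 55 mm apart centre to centre
- notch_mid (a point): loose pale L-shaped offcut, 42 x 36 x 20 mm high, about 20 g: a 42 x 18 mm bar (y = -18 to 0) with a 20 x 18 mm block on its y = 0 to 18 side at the -x end; point on the inner long edge of the bar, half-way up (10 mm)
- curl_mid (a point): loose pale ring-shaped offcut lying flat, 40 mm outside diameter, 18 mm hole, 18 mm high, about 20 g; point at its centre, 9 mm above its underside
- finial_mid (a point): finished red-lacquered turned wooden knob, loose, standing upright among the offcuts, 34 mm in diameter, 46 mm high; point at its centre, 23 mm above the bench. Not to be moved
- chisel: loose wood-carving chisel lying flat beside the tray on its left (+y) side, along the tray's x: dark handle 100 x 24 x 24 mm from x = -100 mm to 0, steel blade from 0 to 85 mm; origin at the joint of handle and blade, at bench level. Not to be moved
- sander: loose cork sanding block with a red sole beside the tray on its right (-y) side, 100 x 55 x 26 mm high; origin at the centre of its underside. Not to be moved
Not all that is in view belongs to the job. Leave any purple or yellow look-alike of the part that bears block_mid alone.

How it is judged:
At the end, for the whole second after the job is handed in: the centre of each of the three offcuts is 28 to 150 mm behind the front edge of the tray's lip, within 110 mm of the tray's middle line and less than 30 mm above the bench, all at rest; the red knob is within 12 mm of its starting place and upright (x of block_mid in the frame of tray between 0.028 and 0.15 m and y of block_mid in the frame of tray between -0.11 and 0.11 m and z of each of block_mid, notch_mid, curl_mid in the frame of tray below 0.03 m and linear speed of each of block, notch, curl below 0.02 m/s and x of notch_mid in the frame of tray between 0.028 and 0.15 m and y of notch_mid in the frame of tray between -0.11 and 0.11 m and x of curl_mid in the frame of tray between 0.028 and 0.15 m and y of curl_mid in the frame of tray between -0.11 and 0.11 m and distance of finial_mid from where it was at the start of the episode below 0.012 m and angle between finial_mid's own z axis and vertical below 0.15 rad); the robot touches nothing.
It fails at once if the plain block offcut is picked up (its centre rises more than 40 mm above the bench) (height (world z) of block_mid above 0.04 m).
It fails at once if the notched offcut is picked up (its centre rises more than 40 mm above the bench) (height (world z) of notch_mid above 0.04 m).
It fails at once if the ring offcut is picked up (its centre rises more than 40 mm above the bench) (height (world z) of curl_mid above 0.04 m).
It fails at once if the finished red knob is shifted by more than 12 mm or tipped by more than 0.25 rad (distance of finial_mid from where it was at the start of the episode above 0.012 m or angle between finial_mid's own z axis and vertical above 0.25 rad).
It fails at once if the chisel or the sanding block is shifted by more than 20 mm (distance of any of chisel, sander from where it was at the start of the episode above 0.02 m).
It also fails if it takes over 67 s, if anything falls off the work surface, if the arm or the gripper's body presses on something with over 40 N, if the wrist force passes 120 N, or if a joint passes its speed limit or range.

## Robot

A 7-joint arm with a two-finger parallel gripper is mounted at the origin on the work surface. World frame = base frame: x ahead of the robot, y to its left, z up, the work surface at z = 0. Lengths are in m, angles in rad, forces in N, time in s.
With the tool pointing down it reaches from about 0.425 to 0.875 m from the base axis. Payload 4.7 kg.
Tool frame: the origin (TCP) lies midway between the tips of the shut fingers; the grasp point (between the pads) lies 19 mm behind it; z points along the fingers, y is the direction in which the jaws open and shut (so a half turn about z gives the same grasp; the last joint's range is limited). The gripper opens to 87 mm and grips with 3 to 60 N. Pads are 19 mm wide; open, the fingers measure 117 mm over their backs; the gripper's body (75 mm by 190 mm) begins 51 mm behind the grasp point.
Start: joints at [1.251, 0.321, -0.07, 1.45, 0.023, 1.371, -0.057], TCP at [0.213, -0.614, 0.223] pointing down, gripper open.
Joint ranges: [-2.86, 2.86], [-0.3, 2.09], [-1.38, 1.24], [0.06, 2.45], [-1.56, 4.7], [0.09, 2.05], [-2.69, 2.69]. Speed limits (rad/s): [2.57, 2.57, 3.14, 3.14, 3.14, 3.14, 3.14].

## Interface

Orientations are given as a rotation vector (axis times angle).
In Python, from bench import ctrl, optics gives the robot as it stands. The module is installed in compiled form; this text tells all that it offers.
- The arm moves only by the tool step_arm, never from a script. Its argument "deltas" is a list of rows, each a list of 7 numbers: the turn, a rotation vector about the tool's x, y, z in degrees, then the shift along the tool's x, y, z in mm, then the finger opening in mm, from 0 to 87. A call has exactly 8 rows; each row is the pose to reach, as a shift and turn from the pose commanded when the call began, along the tool's axes at that moment; what a row does not reach only later rows make up. A row lasts 1/8 s, in which the tool goes at most 62.5 mm and 10.7 degrees, less where a joint would pass 70% of its speed; a pose out of reach is approached as far as the arm can. A call with a gripper value outside its range is refused whole. The fingers move at their own pace and stop on an object; "newtons" is the grip in N (left out, the last holds). Time passes only in rows, so rows that repeat a pose let the fingers close, or fill a call up. It gives the time, the measured TCP pose, the force and the opening at its end, in the units of the state.
- ctrl.get_state(): the state, without advancing time (a new reading comes with each control period).
- optics.get_image(name): name is "scene" or "side" or "wrist"; returns the picture (384x512x3 uint8, red, green, blue); there is no depth.
- optics.get_calibration(name): a dict with "K" (3x3 intrinsics, pixels), "R" (3x3) and "t" (3): a world point X has camera coordinates R X + t. Camera axes: x right, y down, z forward; pixel columns grow to the right and rows downward; lengths in m; the calibration is good to about 2 mm. A picture is of the moment at which its call begins: read the wrist's pose just before it. get_calibration takes no time and is no camera call; for the wrist camera it gives the pose at the moment of the call.
- ctrl.close_job(): hands the job in, once; it reports no verdict.
The state is a dict: "time": time; "joint_positions": joint angles; "qd": joint speeds; "joint_torque": joint torques, N m; "position": TCP position; "tool_rot": TCP orientation; "ft_force": force on the tool from outside, world axes, zero at the start; "torque": the same for the moment, N m; "grip_width": opening from 0.0 (shut) to 1.0 (fully open).
Only numpy, scipy, OpenCV 4.12 (cv2) and the standard library are available. Lean on these libraries where they do the work, as an engineer would, in place of code of your own. Each camera call takes 0.05 s, during which the arm holds its last target.

## Working session

There is one attempt and no reset: what is moved stays moved. The work goes in short steps, Python scripts to look and compute and a tool call to move; the robot and the scene stay as the last step left them, time stands still between calls to the robot, and variables do not carry over. Pictures are saved under pics/ and viewed, and the job is handed in when it is done.

Besides the shell and the picture viewer there is one more tool, called after "Call:" by a JSON object that holds its "op" and its "data". step_arm: Moves the arm, as the interface text tells. Its arguments: {"type":"object","properties":{"deltas":{"type":"array"},"newtons":{"type":"number"}},"required":["deltas"]}

```bash
mkdir -p pics; python3 - <<'E'
from bench import ctrl, optics
import cv2, numpy as np
s=ctrl.get_state()
for k,v in s.items(): print(k,v)
for n in ["scene","side"]:
    c=optics.get_calibration(n); print(n,c)
    im=optics.get_image(n); cv2.imwrite(f"pics/{n}0.png",im[:,:,::-1])
E
```

```text
time 0.0
joint_positions [ 1.25111204  0.32179423 -0.07005824  1.45166822  0.02260734  1.37076586
 -0.05693965]
qd [ 1.20628626e-03 -1.04072194e-03  4.33972363e-04 -1.25088839e-03
 -1.76073055e-03  2.30124023e-04 -1.78106794e-05]
joint_torque [-3.05006843e-04 -4.91294432e+01 -4.03828695e-01 -3.12533247e+01
 -6.38627680e-02  4.36140457e-02  1.69376176e-04]
position [ 0.21271213 -0.61363941  0.22148338]
tool_rot [-3.09617471e+00 -5.21526362e-01  6.55381148e-04]
ft_force [-0.25766121  0.10960035  0.45209435]
torque [0.0360702  0.02058106 0.04285364]
grip_width 1.0007128044599183
scene {'K': array([[418.52663914,   0.        , 253.53378056],
       [  0.        , 418.52663914, 187.72853546],
       [  0.        ,   0.        ,   1.        ]]), 'R': array([[ 0.30791506,  0.95139564,  0.00588661],
       [ 0.59856818, -0.18890727, -0.7784794 ],
       [-0.73952988,  0.24322907, -0.62764255]]), 't': array([-0.24444715, -0.34265201,  1.41339784])}
side {'K': array([[480.59160051,   0.        , 253.06621409],
       [  0.        , 480.59160051, 189.07579549],
       [  0.        ,   0.        ,   1.        ]]), 'R': array([[-0.87119987, -0.49090263, -0.00503862],
       [-0.3667859 ,  0.65768455, -0.65796591],
       [ 0.32631102, -0.57137172, -0.75303086]]), 't': array([0.57814213, 0.22402013, 0.81532312])}
```

View pics/scene0.png

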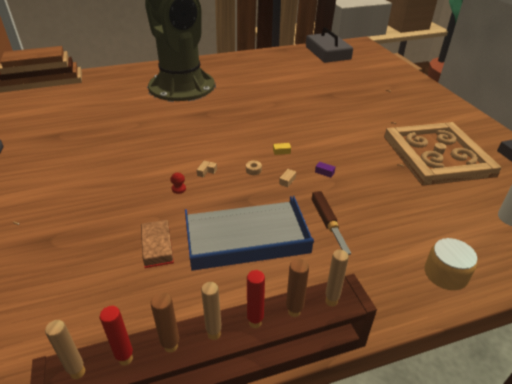

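View pics/side0.png

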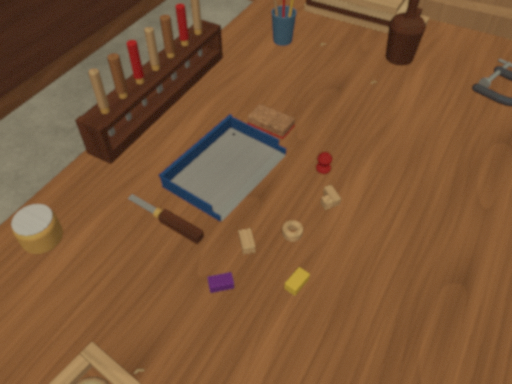

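The scene picture shows the knob (178,183), notch (206,168), ring (253,167) and plain block (288,178). The look-alikes are yellow (282,148) and purple (326,169). The tray is around (248,232), the chisel (330,222) and the sander (157,243). The side picture agrees: knob (324,162), notch (331,197), ring (292,231), block (247,241). Next I'll check them in close crops.

```bash
cat > h.py <<'E'
from bench import ctrl, optics
import cv2, numpy as np
def ray(n,uv,z,c=None):
    c=c or optics.get_calibration(n); K,R,t=c["K"],c["R"],c["t"]
    o=-R.T@t; d=R.T@np.linalg.inv(K)@np.array([uv[0],uv[1],1.]); return o+d*(z-o[2])/d[2]
def proj(n,X):
    c=optics.get_calibration(n); p=c["K"]@(c["R"]@np.array(X)+c["t"]); return p[:2]/p[2]
E
python3 - <<'E'
from h import *
print(proj("scene",[0,0,0]))
a=cv2.imread("pics/scene0.png"); b=cv2.imread("pics/side0.png")
cv2.imwrite("pics/sceneC.png",cv2.resize(a[130:280,130:360],None,fx=3.4,fy=3.4,interpolation=cv2.INTER_CUBIC))
cv2.imwrite("pics/sideC.png",cv2.resize(b[90:300,120:350],None,fx=2.8,fy=2.8,interpolation=cv2.INTER_CUBIC))
for n,im,box in(("scene",a,(150,130,345,205)),("side",b,(200,140,350,300))):
    hsv=cv2.cvtColor(im,cv2.COLOR_BGR2HSV)
    for nm,lo,hi in(("pale",(12,30,150),(28,135,255)),("red",(170,120,60),(180,255,255)),("yel",(20,150,120),(32,255,255)),("pur",(120,80,40),(150,255,255))):
        m=cv2.inRange(hsv,lo,hi); k=np.zeros_like(m);k[box[1]:box[3],box[0]:box[2]]=255;m&=k
        cn,l,st,ce=cv2.connectedComponentsWithStats(m)
        for i in range(1,cn):
            if st[i,4]>25: print(n,nm,st[i],ce[i].round(1),ray(n,ce[i],.012).round(3))
E
```

```text
[181.14960107  86.26453916]
scene pale [199 162  16   9  62] [205.2 165.4] [ 0.487 -0.027  0.012]
scene pale [281 170  14  10  79] [287.6 174.8] [0.585 0.154 0.012]
scene yel [274 143  17   7  94] [281.7 145.9] [0.462 0.186 0.012]
scene pur [317 163  17   9  73] [325.5 167. ] [0.583 0.256 0.012]
side pale [322 185  19  22 223] [330.5 195.5] [ 0.498 -0.031  0.012]
side pale [283 220  20  21 247] [292.7 229.4] [0.528 0.085 0.012]
side pale [239 228  16  24 269] [246.7 239.2] [0.594 0.148 0.012]
side yel [285 267  25  28 401] [296.5 280.6] [0.472 0.182 0.012]
side pur [209 274  23  17 290] [220.3 281.9] [0.589 0.251 0.012]
```

View pics/sceneC.png

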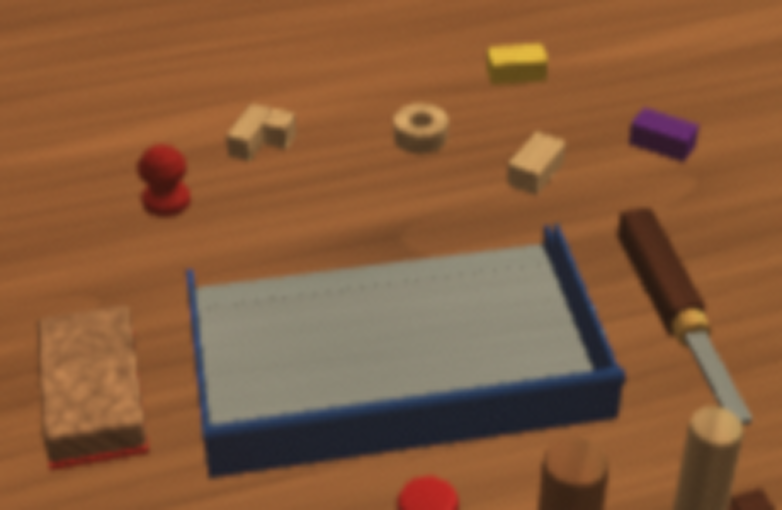

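View pics/sideC.png

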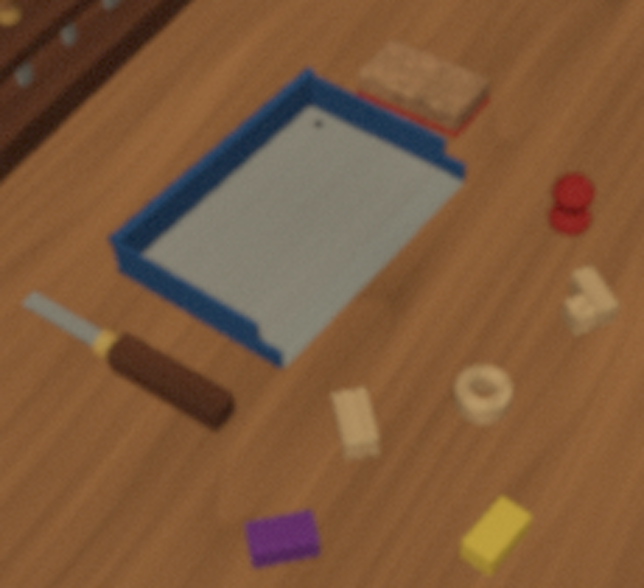

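The crops confirm the choices: L piece, ring and plain block are pale, and the coloured bricks are the yellow and purple decoys. Next I'll compute the tray frame from its corners and all positions in that frame.

```bash
python3 - <<'E'
from h import *
S=lambda x,y:ray("side",(x/2.8+120,y/2.8+90),0)
C=lambda x,y,z=0:ray("scene",(x/3.4+130,y/3.4+130),z)
sz=lambda x,y,z:ray("side",(x/2.8+120,y/2.8+90),z)
L=S(284,363);R=S(465,181);print("lip side",L,R,np.linalg.norm(L-R))
print("back top outer corners side",sz(112,240,.04),sz(307,71,.04))
print("back top outer corners scene",C(622,374,.04),C(208,430,.04))
print("lip scene",C(548,246),C(193,290))
print("knob base side",S(571,222),sz(573,188,.036),"scene",C(166,203),C(162,165,.036))
print("chisel handle end side",sz(222,402,.012),"scene",C(637,216,.024))
print("sander top corners side",[sz(*p,.026).round(3) for p in((395,42),(488,83),(455,123),(360,88))])
print("ring top side",sz(484,388,.018),"scene",C(421,120,.018))
print("notch top side",[sz(*p,.02).round(3) for p in((585,266),(616,303),(600,312),(583,292),(565,297),(570,315),(587,320))])
print("notch scene top",[C(*p,.02).round(3) for p in((253,104),(228,138),(245,146),(264,122),(292,126),(294,112))])
print("block top side",[sz(*p,.02).round(3) for p in((333,391),(364,388),(378,445),(346,449))])
print("block scene top",[C(*p,.02).round(3) for p in((538,132),(566,149),(540,177),(509,163))])
E
```

```text
lip side [0.66640047 0.12405001 0.        ] [ 6.36614253e-01 -1.03475037e-01 -1.11022302e-16] 0.22946647946608478
back top outer corners side [0.81847873 0.1141311  0.04      ] [ 0.79204689 -0.11802259  0.04      ]
back top outer corners scene [0.82656032 0.10906182 0.04      ] [ 0.79711613 -0.12175318  0.04      ]
lip scene [0.66903346 0.13024357 0.        ] [ 0.64036947 -0.10368224  0.        ]
knob base side [ 0.54377104 -0.10321288  0.        ] [ 0.54639266 -0.10350471  0.036     ] scene [ 0.54718651 -0.10464994  0.        ] [ 0.55120804 -0.10422606  0.036     ]
chisel handle end side [0.6803499 0.1810097 0.012    ] scene [0.68398668 0.18570363 0.024     ]
sander top corners side [array([ 0.755, -0.201,  0.026]), array([ 0.661, -0.192,  0.026]), array([ 0.663, -0.135,  0.026]), array([ 0.751, -0.135,  0.026])]
ring top side [0.52684027 0.0866815  0.018     ] scene [0.53066287 0.08582711 0.018     ]
notch top side [array([ 0.511, -0.049,  0.02 ]), array([ 0.477, -0.027,  0.02 ]), array([ 0.484, -0.013,  0.02 ]), array([ 0.502, -0.025,  0.02 ]), array([ 0.511, -0.014,  0.02 ]), array([ 0.501, -0.   ,  0.02 ]), array([ 0.489, -0.002,  0.02 ])]
notch scene top [array([ 0.477, -0.026,  0.02 ]), array([ 0.513, -0.052,  0.02 ]), array([ 0.526, -0.043,  0.02 ]), array([ 0.502, -0.024,  0.02 ]), array([ 0.513, -0.006,  0.02 ]), array([ 0.496, -0.   ,  0.02 ])]
block top side [array([0.615, 0.141, 0.02 ]), array([0.598, 0.128, 0.02 ]), array([0.567, 0.164, 0.02 ]), array([0.584, 0.177, 0.02 ])]
block scene top [array([0.572, 0.16 , 0.02 ]), array([0.597, 0.172, 0.02 ]), array([0.621, 0.142, 0.02 ]), array([0.6  , 0.128, 0.02 ])]
```

```bash
cat >> h.py <<'E'
from scipy.spatial.transform import Rotation as Ro
TO=np.array([.653,.012]);TY=-.127
TR=np.array([[np.cos(TY),-np.sin(TY)],[np.sin(TY),np.cos(TY)]])
def t2w(p): return TO+TR@np.array(p[:2])
def w2t(p): return TR.T@(np.array(p[:2])-TO)
def plan(wps):
    """wps: (tray x,y mm, z mm, face heading deg in tray frame); prints turn deg + shift mm in the tool frame"""
    s=ctrl.get_state();p=s["position"];R=Ro.from_rotvec(s["tool_rot"])
    hd=np.degrees(np.arctan2(*(R.as_matrix()[:2,0][::-1])))-np.degrees(TY)
    print("t",round(s["time"],2),"now tray",(w2t(p)*1e3).round(1),"z",(p[2]*1e3).round(1),"head",hd.round(1),"F",s["ft_force"].round(1),"w",round(s["grip_width"],3))
    for x,y,z,h in wps:
        g=Ro.from_euler("z",np.degrees(TY)+h,degrees=True)*Ro.from_euler("x",180,degrees=True)
        q=np.r_[t2w((x/1e3,y/1e3)),z/1e3]
        print((R.inv()*g).as_rotvec(degrees=True).round(1),(R.inv().apply(q-p)*1e3).round(0))
E
python3 - <<'E'
from h import *
for n,w in dict(block=(.594,.151),ring=(.529,.086),notchcom=(.5008,-.024),knob=(.546,-.104),purple=(.587,.254),yellow=(.467,.184)).items(): print(n,(w2t(w)*1e3).round())
plan([(-200,-57,120,0),(-200,-57,8,0)])
E
```

```text
block [-76. 130.]
ring [-132.   58.]
notchcom [-146.  -55.]
knob [ -91. -129.]
purple [-96. 232.]
yellow [-206.  147.]
t 0.1 now tray [-357.4 -676.4] z 221.6 head 26.4 F [-0.2  0.1  0.1] w 1.003
[-0.1  0.  26.4] [ 416. -485.  102.]
[-0.1  0.  26.4] [ 416. -484.  214.]
```

Call:
{"op": "step_arm", "data": {"deltas": [[0, 0, 5, 52, -61, 10, 0], [0, 0, 10, 104, -121, 20, 0], [0, 0, 15, 156, -182, 40, 0], [0, 0, 20, 208, -242, 60, 0], [0, 0, 26.4, 260, -303, 80, 0], [0, 0, 26.4, 312, -363, 90, 0], [0, 0, 26.4, 364, -424, 95, 0], [0, 0, 26.4, 416, -485, 102, 0]], "newtons": 20}}

```text
time: 1.1
position: [0.3936, -0.1544, 0.1373]
tool_rot: [3.135, -0.2, 0.0]
ft_force: [0.4, -0.7, 0.1]
grip_width: 0.171
```

```bash
python3 - <<'E'
from h import *
plan([(-200,-57,120,0),(-200,-57,8,0)])
E
```

```text
t 1.1 now tray [-236.3 -197.9] z 137.3 head -0.0 F [ 0.4 -0.7  0.1] w 0.171
[ 0. -0. -0.] [  36. -141.   17.]
[ 0. -0. -0.] [  36. -141.  129.]
```

Call:
{"op": "step_arm", "data": {"deltas": [[0, 0, 0, 12, -47, 6, 0], [0, 0, 0, 24, -94, 12, 0], [0, 0, 0, 36, -141, 17, 0], [0, 0, 0, 36, -141, 17, 0], [0, 0, 0, 36, -141, 17, 0], [0, 0, 0, 36, -141, 60, 0], [0, 0, 0, 36, -141, 70, 0], [0, 0, 0, 36, -141, 70, 0]]}}

```text
time: 2.1
position: [0.4464, -0.0218, 0.0675]
tool_rot: [-3.135, 0.202, 0.002]
ft_force: [-1.0, -0.2, 0.2]
grip_width: 0.006
```

```bash
python3 - <<'E'
from h import *
for n in ["scene","side","wrist"]:
    cv2.imwrite(f"pics/{n}1.png",optics.get_image(n)[:,:,::-1])
plan([(-200,-57,8,0)])
E
```

```text
t 2.25 now tray [-199.1  -59.1] z 68.9 head -0.0 F [-0.7  0.6  0.4] w 0.004
[ 0.  -0.1 -0. ] [-1. -2. 61.]
```

View pics/wrist1.png

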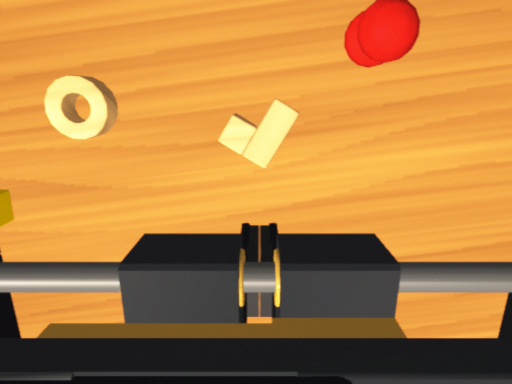

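View pics/side1.png

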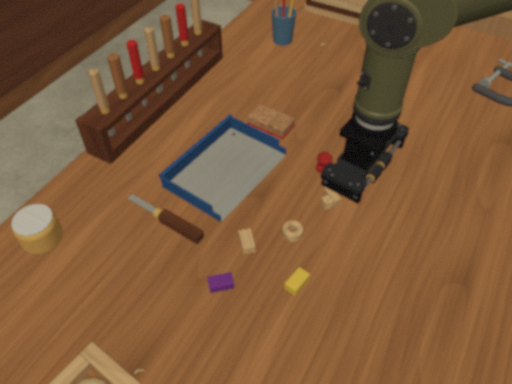

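The wrist view has the ring at (78,106), the notched piece at (258,133) centred ahead of the fingers, and the knob upper right at (385,35). The notched piece is the first to push.

Call:
{"op": "step_arm", "data": {"deltas": [[0, 0, 0, 0, -2, 35, 0], [0, 0, 0, 0, -2, 61, 0], [0, 0, 0, 6, -2, 61, 0], [0, 0, 0, 24, -2, 61, 0], [0, 0, 0, 42, -2, 61, 0], [0, 0, 0, 60, -3, 61, 0], [0, 0, 0, 78, -3, 61, 0], [0, 0, 0, 96, -4, 61, 0]]}}

```text
time: 3.25
position: [0.5453, -0.0298, 0.0089]
tool_rot: [3.135, -0.201, 0.005]
ft_force: [-0.5, -0.1, 0.6]
grip_width: 0.009
```

```bash
python3 - <<'E'
from h import *
cv2.imwrite(f"pics/wrist2.png",optics.get_image("wrist")[:,:,::-1])
plan([(40,-45,8,0)])
E
```

```text
t 3.3 now tray [-98.9 -55. ] z 9.3 head -0.1 F [ 2.3 -0.   0.2] w 0.009
[-0.  -0.4 -0.1] [139. -10.   2.]
```

View pics/wrist2.png

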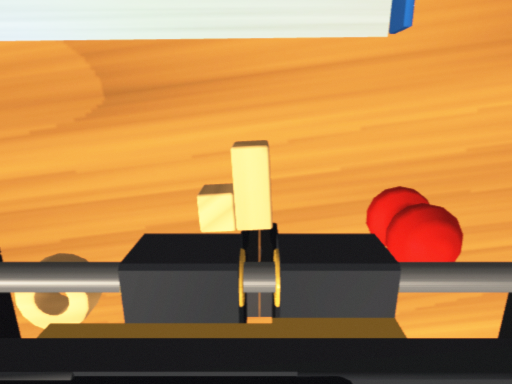

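The notched piece has turned square and lies at (240,190), a little left of the fingers. I'll back off a touch, shift left 10 mm and push on.

Call:
{"op": "step_arm", "data": {"deltas": [[0, 0, 0, -6, -4, 1, 0], [0, 0, 0, -6, -10, 1, 0], [0, 0, 0, 6, -11, 1, 0], [0, 0, 0, 24, -11, 1, 0], [0, 0, 0, 42, -11, 1, 0], [0, 0, 0, 60, -11, 1, 0], [0, 0, 0, 78, -11, 1, 0], [0, 0, 0, 96, -11, 1, 0]]}}

```text
time: 4.3
position: [0.6404, -0.0307, 0.0057]
tool_rot: [3.135, -0.199, 0.0]
ft_force: [0.7, -0.6, 0.7]
grip_width: 0.002
```

```bash
python3 - <<'E'
from h import *
cv2.imwrite(f"pics/wrist3.png",optics.get_image("wrist")[:,:,::-1])
plan([(40,-45,8,0)])
E
```

```text
t 4.35 now tray [ -4.6 -44.1] z 6.0 head -0.1 F [ 2.5 -0.7  0.8] w 0.008
[-0.  -0.2 -0.1] [45.  1. -2.]
```

View pics/wrist3.png

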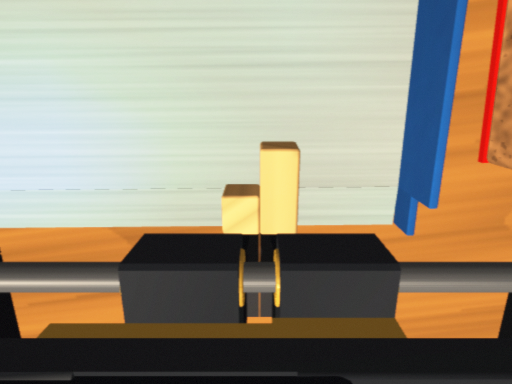

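The piece is square at (258,190), with its front already on the flat floor. I'll push it 50 mm further, then back off and lift.

Call:
{"op": "step_arm", "data": {"deltas": [[0, 0, 0, 18, 0, -3, 0], [0, 0, 0, 36, 0, -3, 0], [0, 0, 0, 50, 0, -3, 0], [0, 0, 0, 52, 0, -3, 0], [0, 0, 0, 35, 0, -4, 0], [0, 0, 0, 15, 0, -30, 0], [0, 0, 0, -40, -20, -70, 0], [0, 0, 0, -95, -50, -70, 0]]}}

```text
time: 5.35
position: [0.558, 0.0271, 0.0777]
tool_rot: [3.135, -0.203, 0.008]
ft_force: [0.4, 1.9, 1.3]
grip_width: 0.005
```

```bash
python3 - <<'E'
from h import *
plan([(-180,58,76,0),(-180,58,9,0)])
E
```

```text
t 5.35 now tray [-96.2   2.9] z 77.7 head -0.1 F [0.4 1.9 1.3] w 0.005
[-0.  -0.3 -0.1] [-84. -55.   1.]
[-0.  -0.3 -0.1] [-84. -55.  68.]
```

Call:
{"op": "step_arm", "data": {"deltas": [[0, 0, 0, -42, -28, 0, 0], [0, 0, 0, -84, -55, 0, 0], [0, 0, 0, -84, -55, 0, 0], [0, 0, 0, -84, -55, 0, 0], [0, 0, 0, -84, -55, 0, 0], [0, 0, 0, -84, -55, 0, 0], [0, 0, 0, -84, -55, 0, 0], [0, 0, 0, -84, -55, 0, 0]]}}

```text
time: 6.35
position: [0.481, 0.0922, 0.0751]
tool_rot: [-3.135, 0.2, 0.0]
ft_force: [-0.4, 0.4, -0.5]
grip_width: 0.006
```

```bash
python3 - <<'E'
from h import *
c=optics.get_calibration("wrist")
im=optics.get_image("wrist")[:,:,::-1]
cv2.imwrite(f"pics/wrist4.png",im)
hsv=cv2.cvtColor(im,cv2.COLOR_BGR2HSV)
print(hsv[100:104:3,250:260:4])
np.set_printoptions(suppress=True)
import pickle;pickle.dump(c,open("c4.pkl","wb"))
plan([(-180,58,9,0)])
E
```

```text
[[[ 16 184 232]
  [ 15 185 232]
  [ 15 184 232]]

 [[ 16 186 232]
  [ 16 184 234]
  [ 16 184 235]]]
t 6.4 now tray [-180.8   57.9] z 75.1 head -0.0 F [ 1.   0.2 -0.1] w 0.011
[-0.  0. -0.] [ 1. -0. 66.]
```

View pics/wrist4.png

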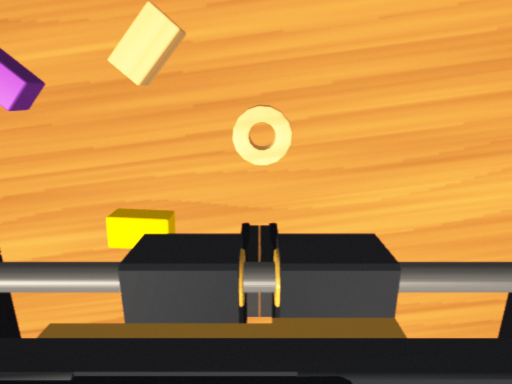

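The ring is at (262,134), dead ahead of the fingers. The plain block is upper left at (147,43) and yellow is at (140,230), clear of the path. Now I'll push the ring.

Call:
{"op": "step_arm", "data": {"deltas": [[0, 0, 0, 0, 1, 40, 0], [0, 0, 0, 0, 1, 66, 0], [0, 0, 0, 8, 1, 66, 0], [0, 0, 0, 22, 1, 66, 0], [0, 0, 0, 38, 1, 66, 0], [0, 0, 0, 55, 1, 66, 0], [0, 0, 0, 72, 1, 66, 0], [0, 0, 0, 88, 1, 66, 0]]}}

```text
time: 7.4
position: [0.5706, 0.0798, 0.0103]
tool_rot: [-3.135, 0.201, -0.003]
ft_force: [0.5, -0.9, 0.4]
grip_width: 0.011
```

```bash
python3 - <<'E'
from h import *
cv2.imwrite(f"pics/wrist5.png",optics.get_image("wrist")[:,:,::-1])
plan([(35,55,9,0)])
E
```

```text
t 7.45 now tray [-88.1  56.6] z 10.5 head -0.1 F [ 1.9 -1.2  0.5] w 0.008
[-0.1 -0.3 -0.1] [123.   1.   2.]
```

View pics/wrist5.png

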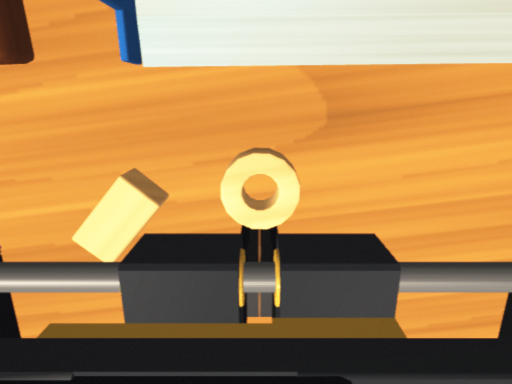

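The ring is centred on the fingers at (260,188), so I'll keep pushing.

Call:
{"op": "step_arm", "data": {"deltas": [[0, 0, 0, 15, 0, 1, 0], [0, 0, 0, 31, 0, 1, 0], [0, 0, 0, 47, 0, 1, 0], [0, 0, 0, 63, 0, 1, 0], [0, 0, 0, 79, 0, 1, 0], [0, 0, 0, 93, 0, 1, 0], [0, 0, 0, 107, 0, 1, 0], [0, 0, 0, 120, 0, 1, 0]]}}

```text
time: 8.45
position: [0.688, 0.0648, 0.0082]
tool_rot: [3.135, -0.2, 0.0]
ft_force: [-0.2, -0.2, -0.2]
grip_width: 0.006
```

```bash
python3 - <<'E'
from h import *
cv2.imwrite(f"pics/wrist6.png",optics.get_image("wrist")[:,:,::-1])
plan([(45,55,9,0)])
E
```

```text
t 8.5 now tray [29.8 56.5] z 8.4 head -0.1 F [ 0.6  0.1 -0.3] w 0.003
[-0.  -0.1 -0.1] [15.  1. -1.]
```

View pics/wrist6.png

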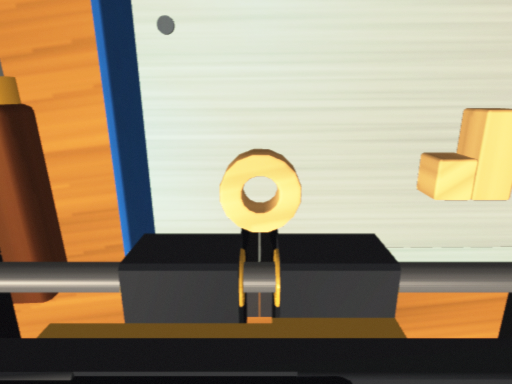

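The ring is in the tray at (260,190), and the notched piece rests deep at (470,165). I'll push the ring a bit deeper, then withdraw toward the block.

Call:
{"op": "step_arm", "data": {"deltas": [[0, 0, 0, 14, 0, 0, 0], [0, 0, 0, 30, 0, 0, 0], [0, 0, 0, 38, 0, 0, 0], [0, 0, 0, 39, 0, 0, 0], [0, 0, 0, 22, 0, -2, 0], [0, 0, 0, 0, 0, -35, 0], [0, 0, 0, -50, 0, -75, 0], [0, 0, 0, -105, -10, -75, 0]]}}

```text
time: 9.5
position: [0.5854, 0.0884, 0.0865]
tool_rot: [-3.135, 0.202, -0.01]
ft_force: [0.4, 0.6, 0.9]
grip_width: 0.002
```

```bash
python3 - <<'E'
from h import *
plan([(-150,120,85,0),(-112,162,80,-42),(-112,162,9,-42)])
E
```

```text
t 9.5 now tray [-76.7  67.2] z 86.5 head -0.1 F [0.4 0.6 0.9] w 0.002
[-0.1 -0.4 -0.1] [-73. -53.   1.]
[-0.2 -0.3 41.9] [-35. -95.   6.]
[-0.2 -0.3 41.9] [-36. -95.  77.]
```

Call:
{"op": "step_arm", "data": {"deltas": [[0, 0, 9, -9, -24, 0, 0], [0, 0, 18, -18, -48, 0, 0], [0, 0, 27, -27, -72, 0, 0], [0, 0, 36, -36, -95, 0, 0], [0, 0, 42, -36, -95, 0, 0], [0, 0, 42, -36, -95, 0, 0], [0, 0, 42, -36, -95, 0, 0], [0, 0, 42, -36, -95, 0, 0]]}}

```text
time: 10.5
position: [0.5602, 0.1895, 0.0844]
tool_rot: [-2.858, 1.303, -0.004]
ft_force: [-0.5, -0.2, -0.8]
grip_width: 0.006
```

```bash
python3 - <<'E'
from h import *
c=optics.get_calibration("wrist");im=optics.get_image("wrist")[:,:,::-1].copy()
cv2.imwrite(f"pics/wrist7.png",im)
cv2.imwrite(f"pics/side7.png",optics.get_image("side")[:,:,::-1])
hsv=cv2.cvtColor(im,cv2.COLOR_BGR2HSV);m=cv2.inRange(hsv,(15,60,180),(30,150,255))
cn,l,st,ce=cv2.connectedComponentsWithStats(m)
for i in range(1,cn):
    if st[i,4]>300: print(st[i],ce[i],(w2t(ray("wrist",ce[i],.018,c))*1e3).round(1))
plan([(-112,162,9,-42)])
E
```

```text
[ 242   97   36   65 2277] [259.89371981 128.61396574] [-73.6 128.7]
t 10.6 now tray [-115.2  163.1] z 82.9 head -41.8 F [-0.4 -0.4 -0.6] w 0.003
[0.1 0.  0.2] [ 3. -1. 74.]
```

View pics/wrist7.png

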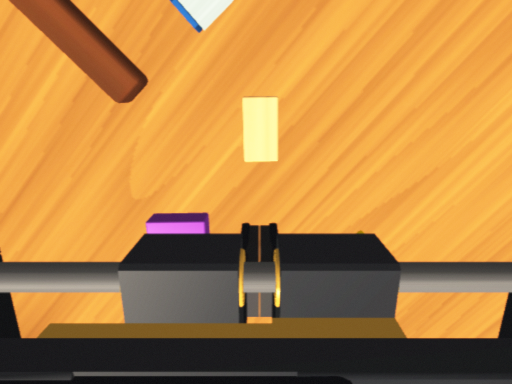

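View pics/side7.png

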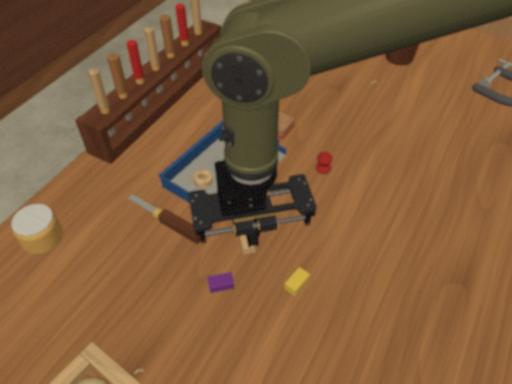

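The plain block is at (260,128), exactly in line with the fingers and along its own length. Purple (178,223) is behind and to the side. Now I'll push the block diagonally inward.

Call:
{"op": "step_arm", "data": {"deltas": [[0, 0, 0, 0, 0, 40, 0], [0, 0, 0, 0, 0, 73, 0], [0, 0, 0, 7, 0, 74, 0], [0, 0, 0, 20, 0, 74, 0], [0, 0, 0, 34, 0, 74, 0], [0, 0, 0, 50, 0, 74, 0], [0, 0, 0, 66, 0, 74, 0], [0, 0, 0, 82, 0, 74, 0]]}}

```text
time: 11.6
position: [0.6149, 0.124, 0.0094]
tool_rot: [-2.856, 1.31, -0.001]
ft_force: [-0.6, 0.4, 0.8]
grip_width: 0.003
```

```bash
python3 - <<'E'
from h import *
cv2.imwrite(f"pics/wrist8.png",optics.get_image("wrist")[:,:,::-1])
plan([(25,45,9,-42)])
E
```

```text
t 11.65 now tray [-50.1 103.8] z 9.6 head -42.1 F [ 1.6 -0.4  1. ] w 0.004
[-0.  -0.2 -0.1] [95. -7.  1.]
```

View pics/wrist8.png

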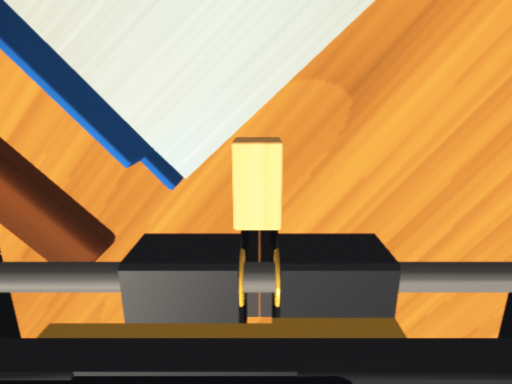

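The block is square on the fingers at (258,185) and clear of the tray corner (178,185). I'll continue in this direction.

Call:
{"op": "step_arm", "data": {"deltas": [[0, 0, 0, 14, 0, 1, 0], [0, 0, 0, 28, 0, 1, 0], [0, 0, 0, 42, 0, 1, 0], [0, 0, 0, 56, 0, 1, 0], [0, 0, 0, 70, 0, 0, 0], [0, 0, 0, 84, 0, 0, 0], [0, 0, 0, 98, 0, 0, 0], [0, 0, 0, 110, 0, 0, 0]]}}

```text
time: 12.65
position: [0.6864, 0.0406, 0.0092]
tool_rot: [2.855, -1.31, 0.0]
ft_force: [0.3, 0.6, 0.4]
grip_width: 0.007
```

```bash
python3 - <<'E'
from h import *
cv2.imwrite(f"pics/wrist9.png",optics.get_image("wrist")[:,:,::-1])
plan([(25,45,9,-42)])
E
```

```text
t 12.7 now tray [30.7 30.8] z 9.4 head -42.1 F [ 1.2 -1.6  0.7] w 0.004
[ 0.  -0.1 -0.1] [-14.  -7.   0.]
```

View pics/wrist9.png

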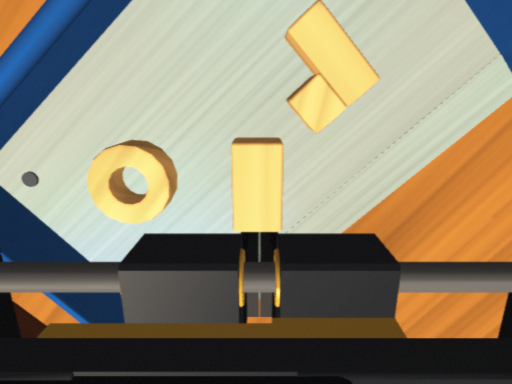

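The block is at (257,185), past the dashed fold line, but its rear corner is close to that line. I'll push 10 mm more, then withdraw and rise.

Call:
{"op": "step_arm", "data": {"deltas": [[0, 0, 0, 6, 0, 0, 0], [0, 0, 0, 11, 0, 0, 0], [0, 0, 0, 11, 0, 0, 0], [0, 0, 0, -5, 0, -1, 0], [0, 0, 0, -15, 0, -30, 0], [0, 0, 0, -40, 0, -80, 0], [0, 0, 0, -95, 0, -130, 0], [0, 0, 0, -150, 0, -160, 0]]}}

```text
time: 13.7
position: [0.5935, 0.1493, 0.1654]
tool_rot: [-2.854, 1.309, -0.002]
ft_force: [1.0, 1.1, 0.1]
grip_width: 0.006
```

Call:
{"op": "step_arm", "data": {"deltas": [[0, 0, 0, -40, 0, -30, 0], [0, 0, 0, -80, 0, -60, 0], [0, 0, 0, -120, 0, -60, 0], [0, 0, 0, -120, 0, -60, 0], [0, 0, 0, -120, 0, -60, 0], [0, 0, 0, -120, 0, -60, 0], [0, 0, 0, -120, 0, -60, 0], [0, 0, 0, -120, 0, -60, 0]]}}

```text
time: 14.7
position: [0.5165, 0.2375, 0.2231]
tool_rot: [-2.854, 1.312, 0.001]
ft_force: [0.9, -0.8, -0.3]
grip_width: 0.003
```

```bash
python3 - <<'E'
from h import *
for n in ["scene","side"]:
    im=optics.get_image(n)[:,:,::-1].copy();cv2.imwrite(f"pics/{n}9.png",im)
    a=im[130:280,130:360] if n=="scene" else im[90:300,120:350]
    cv2.imwrite(f"pics/{n}9C.png",cv2.resize(a,None,fx=2.8,fy=2.8,interpolation=cv2.INTER_CUBIC))
plan([])
S=lambda x,y,z:(w2t(ray("side",(x/2.8+120,y/2.8+90),z))*1e3).round()
E
```

```text
t 14.8 now tray [-163.8  206.4] z 223.1 head -42.1 F [ 0.  -0.1 -0.4] w 0.009
```

View pics/side9C.png

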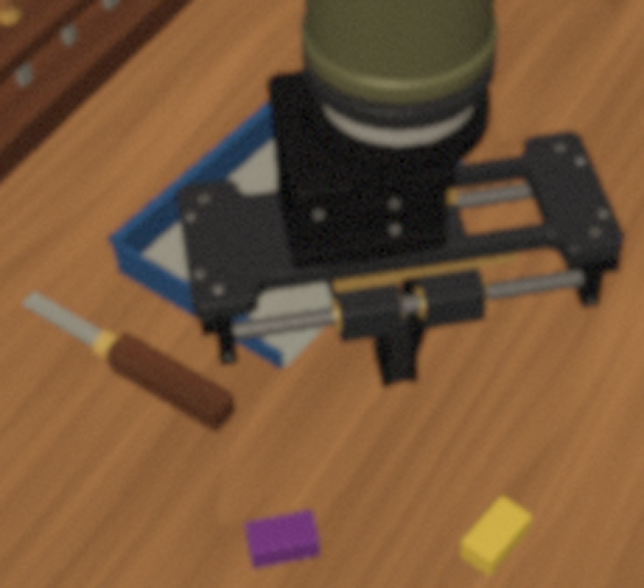

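View pics/scene9C.png

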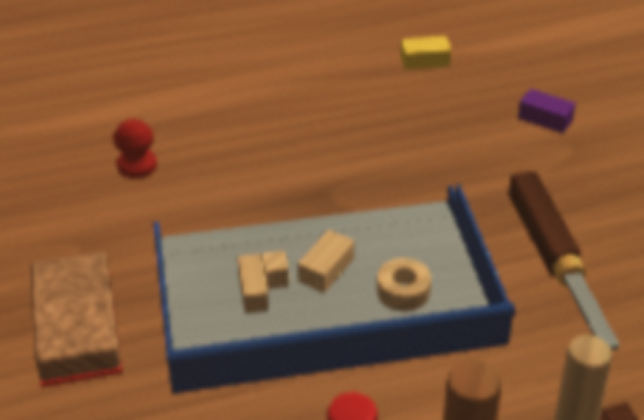

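The scene crop shows the notched piece (262,280), block (327,260) and ring (404,282), all past the dotted fold line and flat. Now I'll measure their tray coordinates and check the knob against its first picture.

```bash
python3 - <<'E'
from h import *
T=lambda x,y,z:(w2t(ray("scene",(x/2.8+130,y/2.8+130),z))*1e3).round()
print("notch",T(258,263,.022),"block",T(330,250,.022),"block rear corner",T(331,231,.022),T(354,240,.022),"ring",T(405,275,.02),"fold",T(300,237,.002))
a=cv2.imread("pics/scene0.png").astype(int);b=cv2.imread("pics/scene9.png").astype(int)
for n,(x0,y0,x1,y1) in dict(knob=(165,168,192,198),sander=(138,216,176,268),chisel=(308,188,352,256),purple=(314,160,338,178)).items():
    d=abs(a-b)[y0:y1,x0:x1]; print(n,"mean diff",d.mean().round(2),"max",d.max())
E
```

```text
notch [ 66. -46.] block [62.  9.] block rear corner [41. 13.] [54. 28.] ring [95. 58.] fold [22. -8.]
knob mean diff 0.72 max 3
sander mean diff 0.71 max 3
chisel mean diff 0.68 max 3
purple mean diff 0.63 max 3
```

All three are well inside the tray limits and the knob, chisel and sander are unmoved, so I'm handing in.

```bash
python3 -c "
from bench import ctrl
print(ctrl.close_job())"
```

```text
the job is handed in; nothing more can be done
None
```

I pushed the notched piece, the ring and the plain block into the tray one after another with closed fingers, never lifting any of them. Then I raised the hand clear to about 220 mm and handed in at about 15 s.

My last checks, from the scene camera only, put all three offcuts flat on the floor past the fold line. Their positions in the tray frame were:

| Piece | x (mm) | y (mm) |
|---|---|---|
| Notched piece | about 66 | -46 |
| Plain block | about 62 | 9 |
| Ring | about 95 | 58 |

The rearmost corner of the block I measured was at x of about 41 mm, well past the floor's start at 20 mm.

The knob, sanding block, chisel and purple look-alike matched their first picture within image noise. The yellow one I compared only by eye.

In the last side picture the arm hid most of the tray, so there was no second view of the final positions. No check failed or disagreed beyond the few millimetres between cameras.

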